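# Set the light stand's column to its mark and lock the cam lever

### The arm

A 7-joint arm with a two-finger parallel gripper is mounted at the origin on the work surface; the furniture and walls round the work are solid. World frame = base frame: x ahead of the robot, y to its left, z up, the work surface at z = 0. Lengths are in m, angles in rad, forces in N, time in s.
With the tool pointing down it reaches from about 0.4 to 0.85 m from the base axis. Payload 10.4 kg.
Tool frame: the origin (TCP) lies between the finger pads, 19 mm behind the fingertips; this is the grasp point; z points along the fingers, y is the line along which they close (so a half turn about z gives the same grasp; the last joint's range is limited). The gripper opens to 85 mm and grips with 20 to 120 N. Pads are 22 mm wide; open, the fingers measure 114 mm over their backs; the gripper's body (76 mm by 85 mm) begins 54 mm behind the grasp point. The pads swing forward as they close: fully open they stand 13 mm farther back than shut.
Start: joints at [-1.246, 0.332, -0.065, 1.46, 0.022, 1.35, -0.088], TCP at [0.213, 0.588, 0.25] pointing down, gripper open.
Joint ranges: [-2.6, 2.6], [-0.5, 2.12], [-1.47, 1.34], [0.16, 2.42], [-1.27, 4.41], [0.06, 2.06], [-2.6, 2.6]. Speed limits (rad/s): [2.22, 2.22, 2.79, 2.79, 3.14, 3.14, 3.14].

### API

Orientations are given as a rotation vector (axis times angle).
In Python, from bench import readout, optics, ticket gives the robot as it stands.
- The arm moves only by the shell command python3 -m jog 'ROWS' [FORCE]. ROWS is JSON, a list of rows, each a list of 7 numbers: the shift along the tool's x, y, z as a fraction of full scale, then the turn, a rotation vector about the tool's x, y, z as a fraction of full scale, then the opening, from -1 (shut) to 1 (fully open). A call has 1 to 12 rows; each row shifts and turns the commanded pose from where the row before left it, along the tool's axes as they then stand; what a row does not reach is not made up. Full scale, the value 1, is 0.025 m for a shift and 0.12 rad for a turn. A row lasts 1/10 s, in which the tool goes at most 50 mm and 8.59 degrees, less where a joint would pass 70% of its speed; a pose out of reach is approached as far as the arm can. A call with a number of a shift or a turn outside -1 to 1 is refused whole. A call with a gripper value outside its range is refused whole. The fingers move at their own pace and stop on an object; FORCE is the grip in N (left out, the last holds). Time passes only in rows, so rows that do not move let the fingers close. It gives the time, the measured TCP pose, the force, the opening and the grip force at its end, in the units of the state.
- readout.observe(): the state, without advancing time (a new reading comes with each control period).
- optics.read_camera(name): name is "scene" or "top"; returns (picture, depth): 420x560x3 uint8, blue, green, red; 420x560 float32, m along the optical axis (not along the pixel's ray), 0 where there is no reading.
- optics.camera_params(name): a dict with "fx", "fy", "cx", "cy" (pixels), "k1" (the pictures are not rectified: a ray, as slopes to the right and down, at radius r is drawn at 1 + k1 r^2 times it, then the intrinsics apply), "T" (4x4, takes a point from camera to world coordinates). Camera axes: x right, y down, z forward; pixel columns grow to the right and rows downward; lengths in m; the calibration is good to about 2 mm. A picture is of the moment at which its call begins. camera_params takes no time and is no camera call.
- ticket.sign_off(): hands the job in; it is judged then, once.
The state is a dict: "clock": time; "joints": joint angles; "joint_velocities": joint speeds; "joint_torque": joint torques, N m; "tcp_pos": TCP position; "tcp_rot": TCP orientation; "contact_force": force on the tool from outside, world axes, zero at the start; "moment": the same for the moment, N m; "width": opening from 0.0 (shut) to 1.0 (fully open); "grip_force": force on a finger pad.
Only numpy, scipy, OpenCV 4.12 (cv2) and the standard library are available. Lean on these libraries where they do the work, as an engineer would, in place of code of your own. Each camera call takes 0.05 s, during which the arm holds its last target. There are 200 camera calls.

### The job

Set the small table light stand to its working height: grip the sliding column, raise it until the lower edge of its yellow length mark is level with the collar's lip, and, still gripping the column so that it stays at the mark, swing the red cam lever clockwise (seen from above) fully home against its stop. The lever must stay open until the mark is at the lip, and the program finishes with the gripper still firmly holding the column at the mark and the lever locked. Leave the cup, the paint bottles and the brush undisturbed.

Things in the scene. Friction and masses are not known exactly. Their poses are not given: they have to be found in the camera images.
- stand: Table light stand, does not move: dark round foot 170 mm across, 18 mm high; upright aluminium tube 35 mm across; black collar 49 mm across with a small cam housing that sticks out 36 mm from the axis, below the lip. Origin on the tube's axis at the table, z up.
- collar_lip (a point): Point on the tube's axis at the height of the collar's top lip, 140 mm above the table. The lip is 38 mm across, its bore 27 mm.
- column: Round aluminium column, 25 mm across, 141 mm long, with a brass spigot 16 mm across and 18 mm high on top; about 0.25 kg. It stands in the tube with 1 mm play all round, slides and turns freely. Origin at the centre of its lower end, z along it. While the lever is open nothing holds it up: it rests on a stop in the tube and drops back if let go.
- length_mark (a point): Point on the column's axis at the lower edge of the yellow length mark, a band 5 mm high; 66 mm below the shoulder, 75 mm above the column's lower end. At the start it is hidden in the tube, 16 to 32 mm below the lip. The thin dark rings above it are plain graduations.
- column_shoulder (a point): Point on the column's axis at the shoulder, the top of the 25 mm wide part, where the spigot begins; at the start 34 to 50 mm above the lip. Best grip: tool pointing down, TCP 10 mm below the shoulder; the fingers then clear the lip and, after the lift, still reach down beside the paddle.
- lever (a joint): Angle of the red cam lever (rad): 0 fully open, 0.7 closed at its stop, at the start 0 to 0.1. It turns about the column's axis, clockwise seen from above as the value grows. It stays where it is left. From about 0.3 on its cam presses a shoe on the column and clamps it; it resists with 0.1 N m at first, 0.18 N m near the stop.
- lever_paddle (a point): Point in the lever's upright red paddle, 34 mm from the column's axis, 43 mm above the lip. The paddle is a radial plate 6 mm thick, 22 to 46 mm from the axis, up to 56 mm above the lip. A finger gripping the column about 1.0 rad anticlockwise of the paddle is just clear behind it; turning the hand clockwise about the column's axis by about 1.2 to 1.4 rad sweeps the paddle home.
- water_cup: Loose white cup, 83 mm across, 106 mm high, left of the stand; origin under its centre. A bystander.
- blue_bottle: Loose blue paint bottle with a white cap, 55 mm across, 158 mm high, right of the stand; origin under its centre. A bystander.
- yellow_bottle: Loose yellow paint bottle with a black cap, 47 mm across, 134 mm high, right of the stand; origin under its centre. A bystander.
- green_bottle: Loose green paint bottle with a white cap, 51 mm across, 146 mm high, right of the stand; origin under its centre. A bystander.
- blue_brush: Loose blue paint brush lying on the table, 209 mm long, 11 mm thick; origin under its middle, y along it. A bystander.
There are look-alikes about, which are no part of the job. Of the things like the column, leave any that is orange; of the rest the larger one is meant.

How it is judged:
On the way, in this order (a step that is already met when the one before it is completed fails the run):
1. the column is held by the fingers with the lower edge of its yellow mark at the collar's lip, the lever still open (z of length_mark in the frame of collar_lip between -0.004 and 0.004 m and contact force between the fingers and column above 4 N and horizontal distance between length_mark and collar_lip below 0.004 m and value of joint lever below 0.3 rad), for 0.2 s.
2. the lever is home while the fingers hold the column at the mark (z of length_mark in the frame of collar_lip between -0.004 and 0.004 m and contact force between the fingers and column above 4 N and value of joint lever above 0.62 rad), for 0.2 s.
At the end, for the whole second after the job is handed in: The lower edge of the yellow mark is within 4 mm of the height of the collar's lip, the column still in its tube (axis within 4 mm) and at rest; the lever is home (above 0.62 of 0.7 rad); the fingers still press on the column with more than 4 N (all of step 2 and horizontal distance between length_mark and collar_lip below 0.004 m and linear speed of column below 0.02 m/s); the arm keeps its last pose, push and grip.
It fails at once if the lever is swung towards closed (past 0.35 rad) while the mark is more than 6 mm from the lip (value of joint lever above 0.35 rad and (z of length_mark in the frame of collar_lip above 0.006 m or z of length_mark in the frame of collar_lip below -0.006 m)).
It fails at once if the cup, a paint bottle or the brush is moved by more than 20 mm (distance of any of water_cup, blue_bottle, yellow_bottle, green_bottle, blue_brush from where it was at the start of the episode above 0.02 m).
It also fails if it takes over 40 s, if anything falls off the work surface, if the arm or the gripper's body presses on something with over 40 N, if the wrist force passes 120 N, or if a joint passes its speed limit or range.

## Working session

There is one attempt and no reset: what is moved stays moved. The work goes in short steps, Python scripts to look and compute and a shell command to move; the robot and the scene stay as the last step left them, time stands still between calls to the robot, and variables do not carry over. Pictures are saved under pics/ and viewed, at most 10 in all, crops included, and the job is handed in when it is done.

```bash
mkdir -p pics; ls
python3 - <<'E'
from bench import readout, optics
import cv2,numpy as np
for n in("scene","top"):
    p,d=optics.read_camera(n); cv2.imwrite(f"pics/{n}0.png",p); np.savez(f"{n}0.npz",p=p,d=d)
    c=optics.camera_params(n); print(n,{k:np.round(v,4).tolist() for k,v in c.items()})
print(readout.observe())
E
```

```text
pics
scene {'fx': 432.0537, 'fy': 432.0537, 'cx': 276.1931, 'cy': 206.7812, 'k1': -0.0065, 'T': [[-0.741, -0.2663, 0.6165, -0.3517], [-0.6715, 0.3075, -0.6742, 0.8365], [-0.01, -0.9135, -0.4067, 0.654], [0.0, 0.0, 0.0, 1.0]]}
top {'fx': 394.1138, 'fy': 394.1138, 'cx': 277.5835, 'cy': 212.0379, 'k1': -0.0929, 'T': [[0.0068, -0.9973, 0.0736, 0.3615], [-1.0, -0.0065, 0.0048, -0.029], [-0.0043, -0.0736, -0.9973, 1.1499], [0.0, 0.0, 0.0, 1.0]]}
{'clock': 0.1, 'joints': array([-1.24561073,  0.33280217, -0.06469466,  1.46082176,  0.0216108 ,
        1.34991735, -0.08850142]), 'joint_velocities': array([-0.00097648, -0.0008516 , -0.00096155, -0.00076559, -0.00021845,
       -0.00137442, -0.00107013]), 'joint_torque': array([ 2.64822018e-03, -6.26735330e+01,  4.99168702e-02, -3.92430854e+01,
        1.64301455e-02,  6.90851870e-03, -2.66710566e-05]), 'tcp_pos': array([0.21291516, 0.58729406, 0.24931652]), 'tcp_rot': array([-5.43503145e-01, -3.09406994e+00,  1.95396205e-03]), 'contact_force': array([-0.43020842,  0.11319957, -0.51904678]), 'moment': array([ 0.00519725,  0.01032868, -0.00300076]), 'grip_force': 0.0, 'width': 1.0024730398131771}
```

View pics/scene0.png

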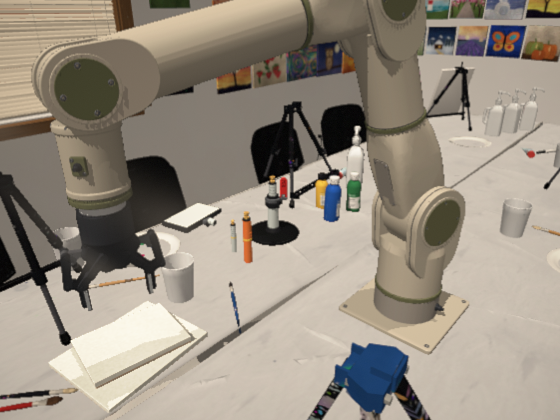

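View pics/top0.png

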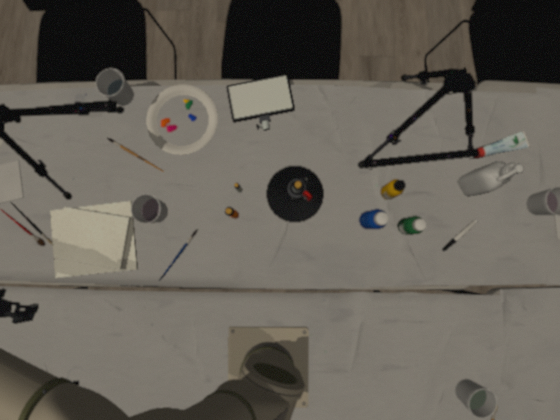

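The scene view shows the stand with its foot near (273,232), column top near (272,180) and red lever at (283,188). The slim silver and orange look-alikes are at (234,237) and (248,240). In the top view the foot is at (295,193), the spigot at (298,184) and the red paddle at (307,195).

```bash
cat > h.py <<'E'
import cv2,numpy as np
from bench import readout,optics
from scipy.spatial.transform import Rotation as R
def K(c): return np.array([[c["fx"],0,c["cx"]],[0,c["fy"],c["cy"]],[0,0,1]]),np.array([c["k1"],0,0,0,0])
def ray(n,uv):
    c=optics.camera_params(n); k,d=K(c)
    s=cv2.undistortPoints(np.array(uv,float).reshape(-1,1,2),k,d)[:,0]
    T=np.array(c["T"]); return T[:3,3],np.c_[s,np.ones(len(s))]@T[:3,:3].T
def onz(n,uv,z):
    o,v=ray(n,uv); return o+v*((z-o[2])/v[:,2])[:,None]
def proj(n,P):
    c=optics.camera_params(n); k,d=K(c); M=np.linalg.inv(np.array(c["T"]))
    return cv2.projectPoints(np.array(P,float).reshape(-1,1,3),cv2.Rodrigues(M[:3,:3])[0],M[:3,3],k,d)[0][:,0]
def crop(n,p,u0,v0,w,h,s,name): cv2.imwrite(name,cv2.resize(p[v0:v0+h,u0:u0+w],None,fx=s,fy=s,interpolation=cv2.INTER_CUBIC))
E
python3 - <<'E'
from h import *
p,d=[np.load("top0.npz")[k] for k in "pd"]; q,dq=[np.load("scene0.npz")[k] for k in "pd"]
g=p.max(2); m=np.zeros(g.shape,np.uint8); m[150:240,255:340]=(g[150:240,255:340]<45)
cs=max(cv2.findContours(m,0,2)[0],key=cv2.contourArea); e=cv2.fitEllipse(cv2.convexHull(cs)); print("foot",e, onz("top",[e[0]],.018), onz("top",[(e[0][0]-e[1][0]/2,e[0][1]),(e[0][0]+e[1][0]/2,e[0][1])],.018))
for n,im,dd,(u0,u1,v0,v1) in(("top",p,d,(260,335,160,230)),("scene",q,dq,(262,300,165,210))):
    hsv=cv2.cvtColor(im,cv2.COLOR_BGR2HSV); H,S,V=cv2.split(hsv)
    for nm,mm in(("red",((H<6)|(H>172))&(S>140)&(V>60)),("brass",(H>9)&(H<28)&(S>90)&(V>60))):
        mk=np.zeros(mm.shape,np.uint8); mk[v0:v1,u0:u1]=mm[v0:v1,u0:u1]
        l=cv2.connectedComponentsWithStats(mk)
        for i in range(1,l[0]):
            if l[2][i][4]>5:
                ys,xs=np.where(l[1]==i); print(n,nm,l[2][i],l[3][i].round(1),"depth",np.median(dd[ys,xs]))
crop("top",p,255,150,85,90,6,"pics/tc.png"); crop("scene",q,235,165,85,85,6,"pics/sc.png")
cv2.imwrite("pics/both.png",np.hstack([cv2.resize(p[150:240,255:340],(390,413),interpolation=2),cv2.resize(q[160:250,235:320],(390,413),interpolation=2)]))
E
```

```text
foot ((294.67864990234375, 193.4824676513672), (54.34360122680664, 55.31959533691406), 87.83753967285156) [[ 0.49907558 -0.07256225  0.018     ]] [[ 0.49857717  0.00598388  0.018     ]
 [ 0.49962243 -0.15119277  0.018     ]]
top red [303 190   9  11  55] [307.  194.6] depth 0.9697817
top brass [294 180   8   9  56] [297.5 184.1] depth 0.9585526
scene red [280 178   7  19 118] [283.  186.5] depth 1.3350135
scene brass [269 175   6   8  42] [271.8 178.5] depth 1.3220907
```

View pics/both.png

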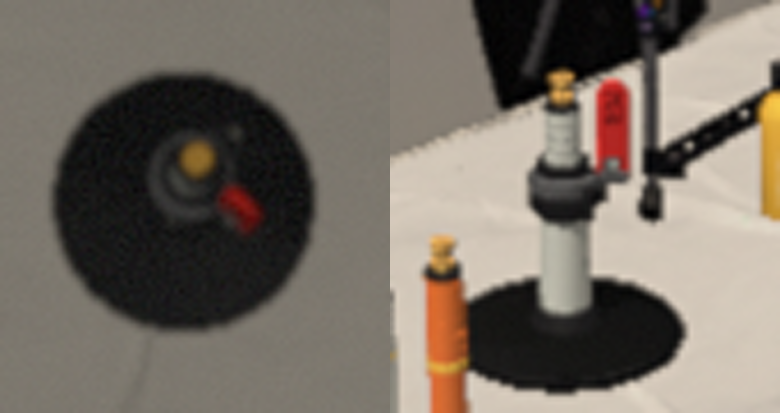

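The left crop shows the brass spigot inside the collar with the paddle to its lower right. The right crop shows the collar, the column with its rings, and the upright red paddle on the far right side. I'll triangulate the axis, the shoulder and the paddle angle next.

Run:
```python
from h import *
p=np.load("top0.npz")["p"]; q=np.load("scene0.npz")["p"]; ds=np.load("scene0.npz")["d"]; dt=np.load("top0.npz")["d"]
def tri(a,b):
    o1,v1=ray("top",[a]);o2,v2=ray("scene",[b]);v1=v1[0]/np.linalg.norm(v1);v2=v2[0]/np.linalg.norm(v2)
    s=np.linalg.lstsq(np.c_[v1,-v2],o2-o1,rcond=None)[0]; A=o1+s[0]*v1;B=o2+s[1]*v2; return (A+B)/2,np.linalg.norm(A-B)
print("spigot",tri((297.5,184.1),(271.8,176.5)))
for z in(.19,.2,.21): print(z,onz("top",[(297.5,184.1)],z))
# dark collar ring at lip: project predicted points
# axis in scene: column edges from brightness, rows 180..200
g=q.max(2).astype(int)
for v in range(172,236,2): print(v,g[v,258:292])
# paddle
for z in(.16,.183,.196): print("paddle",z,onz("top",[(307,194.6)],z))
# red pixels cloud in scene
H,S,V=cv2.split(cv2.cvtColor(q,cv2.COLOR_BGR2HSV)); ys,xs=np.where(((H<6)|(H>172))&(S>140)&(V>60)); k=(xs>=280)&(xs<287)&(ys>=178)&(ys<197); xs,ys=xs[k],ys[k]
o,v=ray("scene",np.c_[xs,ys]); P=o+v*ds[ys,xs][:,None]; print("scene red cloud",np.median(P,0),P.min(0),P.max(0))
H,S,V=cv2.split(cv2.cvtColor(p,cv2.COLOR_BGR2HSV)); ys,xs=np.where(((H<6)|(H>172))&(S>140)&(V>60)); k=(xs>=300)&(xs<320)&(ys>=185)&(ys<205); xs,ys=xs[k],ys[k]
o,v=ray("top",np.c_[xs,ys]); P=o+v*dt[ys,xs][:,None]; print("top red cloud",np.median(P,0),P.min(0),P.max(0))
```

```text
spigot (array([ 0.49874803, -0.07315751,  0.20134203]), np.float64(0.0026711211258630438))
0.19 [[ 0.50141613 -0.07280023  0.19      ]]
0.2 [[ 0.49995837 -0.07234383  0.2       ]]
0.21 [[ 0.4985006  -0.07188743  0.21      ]]
172 [ 4  5 12  6  6 10 23 48 54 36 17  7  6  9  7  9  8  6  9  8 10 11  8 10
  6  5  8  4  2 13 36 51 55 66]
174 [  5   6   9   4   9  22  46  56  45  26  11   6   4  13  27  22   6   4
   6   9  10   7   1   7  14  37  75 127 168 174 170 144 104  68]
176 [  7   5   7   7   6  16  29  31  28  18  19  86 162 201 193 195 173  55
   1  23  47  69 117 163 176 188 204 211 213 216 215 187  96  61]
178 [ 17   6   7   8  11   9   7   5   6   7   8  48 118 178 184 142 110 115
 144 122 153 186 201 206 203 203 196 188 201 214 215 191 112  64]
180 [ 35  10   4   8   7   5   4   3   7  33  51  78 168 223 200 211 191 152
 199 215 219 217 202 175 155 154 143 155 174 192 220 198 122  64]
182 [ 69  15   0  10  34  55  74 127 169 172 145  75  85 119 118 107  77  86
 164 213 215 211 202 183 143 140 128 152 177 178 213 193 120  67]
184 [129 118 127 156 183 197 185 172 204 199 169 11
[... 3280 characters left out ...]
7 40 40 38 36 34 30 28 28 25 24 21
 20 20 21 20 21 21 21 20 20 20]
232 [23 24 22 22 22 21 22 20 21 25 28 29 33 35 36 35 32 29 27 25 25 21 21 21
 22 20 20 20 20 21 22 22 21 19]
234 [23 23 23 22 20 22 22 21 22 24 23 22 25 22 22 23 23 21 21 21 21 24 21 21
 20 22 21 22 20 22 20 18 21 19]
paddle 0.16 [[ 0.47918214 -0.09826064  0.16      ]]
paddle 0.183 [[ 0.47644747 -0.0966512   0.183     ]]
paddle 0.196 [[ 0.47490178 -0.09574151  0.196     ]]
scene red cloud [ 0.47217835 -0.09694675  0.16828152] [ 0.46277722 -0.1080031   0.13391959] [ 0.48202418 -0.08644776  0.19644964]
top red cloud [ 0.47613975 -0.09815083  0.18500677] [ 0.36147918 -0.11997002  0.01549488] [ 0.50904355 -0.02898884  1.14994108]
```

Run:
```python
from h import *
q=np.load("scene0.npz")["p"]
A=np.array([.499,-.0727]); C=np.array(optics.camera_params("scene")["T"])[:2,3]; n=(C-A)/np.linalg.norm(C-A)
f=lambda r,z: proj("scene",[[*(A+n*r),z]])[0].round(2)
print("axis z.02,.1,.2",f(0,.02),f(0,.1),f(0,.2))
print("foot front .018 r85",f(85e-3,.018),"back",f(-85e-3,.018),"tube base r17.5",f(.0175,.018))
print("lip front r19",f(.019,.14),"back",f(-.019,.14),"bore front",f(.0135,.14))
for s in(.170,.174,.178,.182,.186,.190): print(s,"shoulder front",f(.0125,s),"spig base front",f(.008,s),"spigtop back",f(-.008,s+.018),"spigtop front",f(.008,s+.018))
for v in range(172,200): print(v,q[v,269:275].tolist())
g=q[:,272].max(1).astype(int); print(g[225:250])
dd=np.load("top0.npz")["d"]; o,v=ray("top",[(297.5,184)]); print("top depth spigot",(o+v[0]*np.median(dd[182:187,295:300])))
```

```text
axis z.02,.1,.2 [272.03 229.39] [271.67 206.76] [271.21 176.9 ]
foot front .018 r85 [272.23 242.63] back [271.86 218.59] tube base r17.5 [272.08 232.44]
lip front r19 [271.53 197.39] back [271.46 192.73] bore front [271.52 196.7 ]
0.17 shoulder front [271.37 187.53] spig base front [271.37 186.99] spigtop back [271.25 179.67] spigtop front [271.28 181.5 ]
0.174 shoulder front [271.36 186.31] spig base front [271.35 185.78] spigtop back [271.23 178.45] spigtop front [271.26 180.27]
0.178 shoulder front [271.34 185.09] spig base front [271.33 184.56] spigtop back [271.21 177.23] spigtop front [271.24 179.04]
0.182 shoulder front [271.32 183.87] spig base front [271.31 183.34] spigtop back [271.19 176.01] spigtop front [271.22 177.81]
0.186 shoulder front [271.3  182.64] spig base front [271.29 182.12] spigtop back [271.18 174.78] spigtop front [271.2  176.57]
0.19 shoulder front [271.28 181.41] spig base front [271.27 180.89] spigtop back [271.16 173.55] spigtop front [271.18 175.33]
172 [[6, 7, 5], [5, 6, 5], [8, 9, 7], [7, 7, 5], [9, 9, 8], [8, 7, 8]]
173 [[9, 9, 9], [6, 5, 6], [8, 5
[... 2059 characters left out ...]
 179, 182], [160, 173, 175], [151, 164, 167], [142, 154, 157], [131, 143, 144]]
195 [[112, 121, 124], [138, 149, 152], [147, 159, 161], [138, 151, 153], [135, 146, 149], [127, 138, 139]]
196 [[57, 60, 61], [77, 83, 84], [88, 95, 96], [82, 89, 91], [83, 89, 91], [79, 84, 87]]
197 [[26, 26, 28], [31, 32, 34], [32, 33, 35], [32, 33, 34], [33, 34, 36], [30, 30, 32]]
198 [[39, 39, 41], [32, 32, 34], [31, 33, 33], [32, 32, 33], [32, 32, 33], [31, 31, 32]]
199 [[82, 84, 87], [79, 79, 82], [83, 84, 86], [82, 84, 86], [83, 85, 87], [83, 84, 86]]
[177 178 175 113  52  40  40  36  26  22  23  22  23  23  23  23  22  21
  21  16  71 185 212 210 210]
top depth spigot [ 0.49996728 -0.07226938  0.20161842]
```

Measured values agree: axis about (0.4995, -0.0725), shoulder about z = 0.183 (three ways within 1 mm), paddle radius 33 mm at -133°. The tool's y should stand at 104°, and the lift is about 23 mm. I'll move there now.

```bash
python3 -m jog '[[-0.94,-0.99,0,0,0,0,1],[-0.94,-0.99,0,0,0,0,1],[-0.94,-0.99,0,0,0,0,1],[-0.94,-0.99,0,0,0,0,1],[-0.94,-0.99,0,0,0,0,1],[-0.94,-0.99,0,0,0,0,1],[-0.94,-0.99,0,0,0,0,1],[-0.94,-0.99,0,0,0,0,1],[-0.94,-0.99,0,0,0,0,1],[-0.94,-0.99,0,0,0,0,1],[-0.94,-0.99,0,0,0,0,1],[0,0,0,0,0,0,1]]'
cat > need.py <<'E'
import sys
from h import *
s=readout.observe(); M=R.from_rotvec(s["tcp_rot"]); m=M.as_matrix()
t=np.array([float(a) for a in sys.argv[1:4]]); ang=float(sys.argv[4])
y=np.array([np.cos(np.radians(ang)),np.sin(np.radians(ang)),0]); z=np.array([0,0,-1.]); G=np.c_[np.cross(y,z),y,z]
print("t",round(s["clock"],2),"tcp",s["tcp_pos"].round(4),"y-ang",np.degrees(np.arctan2(m[1,1],m[0,1])).round(2),"j",s["joints"].round(2),"F",s["contact_force"].round(1),"M",s["moment"].round(2),"w",round(s["width"],3),"g",round(s["grip_force"],1))
print("shift(full-scale rows)",(m.T@(t-s["tcp_pos"])/.025).round(3),"turn",(R.from_matrix(m.T@G).as_rotvec()/.12).round(3))
E
python3 need.py .4995 -.0725 .25 104
```

```text
clock: 1.3
tcp_pos: [0.365, 0.2395, 0.25]
tcp_rot: [0.553, 3.092, -0.001]
contact_force: [0.9, 0.4, -0.4]
width: 1.0
grip_force: 0.0
t 1.3 tcp [0.365  0.2395 0.25  ] y-ang 69.72 j [-0.88 -0.1   0.19  1.93  0.02  1.3   0.51] F [ 0.9  0.4 -0.4] M [0.04 0.01 0.08] w 1.0 g 0.0
shift(full-scale rows) [-9.374e+00 -9.841e+00  5.000e-03] turn [-4.000e-03  1.000e-03 -4.986e+00]
```

```bash
python3 -m jog '[[-0.937,-0.984,0,0,0,0,1],[-0.937,-0.984,0,0,0,0,1],[-0.937,-0.984,0,0,0,0,1],[-0.937,-0.984,0,0,0,0,1],[-0.937,-0.984,0,0,0,0,1],[-0.937,-0.984,0,0,0,0,1],[-0.937,-0.984,0,0,0,0,1],[-0.937,-0.984,0,0,0,0,1],[-0.937,-0.984,0,0,0,0,1],[-0.937,-0.984,0,0,0,0,1],[0,0,0,0,0,-1,1],[0,0,0,0,0,-1,1]]'
python3 -m jog '[[0,0,0,0,0,-1,1],[0,0,0,0,0,-1,1],[0,0,0,0,0,-1,1],[0,0,0,0,0,0,1],[0,0,0,0,0,0,1]]'
python3 need.py .4995 -.0725 .173 104
python3 - <<'E'
from h import *
p,d=optics.read_camera("top"); q,d=optics.read_camera("scene"); np.savez("b.npz",p=p,q=q)
cv2.imwrite("pics/b.png",np.hstack([cv2.resize(p[130:250,235:355],(390,390),interpolation=2),cv2.resize(q[130:250,215:335],(390,390),interpolation=2)]))
E
```

```text
clock: 2.5
tcp_pos: [0.4997, -0.0682, 0.2496]
tcp_rot: [-0.165, -3.137, 0.001]
contact_force: [0.6, 0.8, -0.0]
width: 1.003
grip_force: 0.0
clock: 3.0
tcp_pos: [0.4996, -0.0672, 0.2498]
tcp_rot: [0.39, -3.117, -0.0]
contact_force: [1.1, -0.5, 0.6]
width: 1.0
grip_force: 0.0
t 3.0 tcp [ 0.4996 -0.0672  0.2498] y-ang 104.27 j [-0.54  0.05  0.61  1.8  -0.03  1.3   1.9 ] F [ 1.1 -0.5  0.6] M [-0.   -0.02 -0.02] w 1.0 g 0.0
shift(full-scale rows) [ 0.055 -0.204  3.073] turn [ 0.001 -0.002  0.039]
```

View pics/b.png

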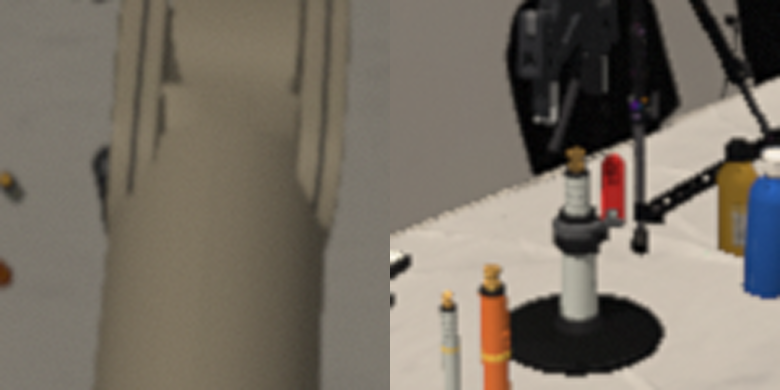

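The open hand hovers above the column, with the spigot at about (272,180) in the scene view and the paddle clear to its right. I'll correct the 5 mm offset and descend.

```bash
python3 -m jog '[[0.055,-0.204,0,0,0,0,1],[0,0,0.5,0,0,0,1],[0,0,0.5,0,0,0,1],[0,0,0.5,0,0,0,1],[0,0,0.5,0,0,0,1],[0,0,0.5,0,0,0,1],[0,0,0.5,0,0,0,1],[0,0,0,0,0,0,1],[0,0,0,0,0,0,1]]'
python3 need.py .4995 -.0725 .173 104
```

```text
clock: 4.0
tcp_pos: [0.4996, -0.0729, 0.1749]
tcp_rot: [0.395, -3.116, 0.0]
contact_force: [0.3, 0.3, 0.4]
width: 0.997
grip_force: 0.0
t 4.0 tcp [ 0.4996 -0.0729  0.1749] y-ang 104.44 j [-0.51  0.13  0.61  1.9  -0.08  1.14  1.95] F [0.3 0.3 0.4] M [ 0.01 -0.06  0.01] w 0.997 g 0.0
shift(full-scale rows) [-0.002  0.016  0.076] turn [-0.    -0.003  0.064]
```

```bash
python3 -m jog '[[0,0,0.076,0,0,0,-1],[0,0,0,0,0,0,-1],[0,0,0,0,0,0,-1],[0,0,0,0,0,0,-1],[0,0,0,0,0,0,-1],[0,0,0,0,0,0,-1],[0,0,0,0,0,0,-1],[0,0,0,0,0,0,-1]]' 60
python3 need.py .4995 -.0725 .173 104
```

```text
clock: 4.8
tcp_pos: [0.4999, -0.0729, 0.1735]
tcp_rot: [-0.395, 3.116, 0.0]
contact_force: [-0.4, 0.6, 5.9]
width: 0.273
grip_force: 59.2
t 4.8 tcp [ 0.4999 -0.0729  0.1735] y-ang 104.45 j [-0.51  0.13  0.61  1.9  -0.08  1.13  1.96] F [-0.4  0.6  5.9] M [-0.06  0.02  0.  ] w 0.273 g 59.2
shift(full-scale rows) [0.013 0.019 0.02 ] turn [-0.001  0.008  0.066]
```

```bash
python3 -m jog '[[0,0,-0.15,0,0,0,-1],[0,0,-0.2,0,0,0,-1],[0,0,-0.2,0,0,0,-1],[0,0,-0.2,0,0,0,-1],[0,0,-0.11,0,0,0,-1],[0,0,0,0,0,0,-1],[0,0,0,0,0,0,-1],[0,0,0,0,0,0,-1]]'
python3 need.py .4995 -.0725 .1965 104
python3 - <<'E'
from h import *
q,d=optics.read_camera("scene"); np.savez("c.npz",q=q)
cv2.imwrite("pics/c.png",cv2.resize(q[150:220,235:315],(640,560),interpolation=2))
for v in range(186,202): print(v,q[v,269:276].tolist())
E
```

```text
clock: 5.6
tcp_pos: [0.4994, -0.0728, 0.1944]
tcp_rot: [0.395, -3.116, -0.0]
contact_force: [0.1, -0.8, -2.4]
width: 0.27
grip_force: 58.9
t 5.6 tcp [ 0.4994 -0.0728  0.1944] y-ang 104.45 j [-0.52  0.11  0.61  1.88 -0.07  1.18  1.94] F [ 0.1 -0.8 -2.4] M [-0.06 -0.03  0.05] w 0.27 g 58.9
shift(full-scale rows) [-0.007  0.011 -0.085] turn [ 0.001 -0.003  0.066]
186 [[98, 105, 108], [97, 103, 105], [105, 112, 114], [99, 106, 108], [86, 93, 95], [87, 94, 94], [95, 102, 104]]
187 [[114, 123, 125], [126, 136, 139], [130, 140, 142], [102, 111, 112], [94, 101, 103], [91, 99, 100], [97, 105, 107]]
188 [[143, 155, 158], [151, 164, 166], [152, 165, 167], [135, 147, 149], [121, 132, 134], [97, 106, 107], [97, 105, 107]]
189 [[138, 150, 152], [137, 148, 149], [142, 154, 156], [134, 146, 148], [124, 134, 136], [106, 114, 116], [98, 106, 108]]
190 [[146, 158, 160], [148, 162, 164], [149, 163, 165], [143, 156, 158], [133, 145, 146], [115, 125, 127], [96, 105, 106]]
191 [[139, 150, 152], [154, 168, 170], [154, 169, 171], [146, 159, 161], [137, 149, 152], [122, 132, 134], [101, 109, 110]]
192 [[130, 
[... 402 characters left out ...]
172, 198], [108, 169, 196], [102, 159, 185], [87, 132, 152], [65, 99, 115]]
196 [[36, 64, 78], [48, 94, 115], [56, 107, 129], [56, 107, 129], [53, 101, 122], [45, 81, 98], [33, 58, 70]]
197 [[26, 27, 30], [25, 33, 39], [27, 37, 42], [26, 36, 42], [26, 34, 40], [24, 29, 34], [21, 23, 27]]
198 [[38, 37, 38], [30, 29, 30], [32, 32, 32], [32, 31, 31], [30, 30, 30], [30, 29, 29], [32, 31, 31]]
199 [[79, 80, 83], [75, 76, 78], [78, 79, 82], [78, 80, 81], [78, 81, 82], [78, 80, 82], [76, 79, 81]]
200 [[78, 80, 83], [81, 82, 85], [81, 83, 85], [82, 84, 85], [81, 83, 85], [77, 78, 81], [68, 69, 72]]
201 [[72, 73, 75], [73, 75, 76], [71, 73, 74], [71, 72, 74], [69, 70, 72], [65, 66, 68], [58, 59, 61]]
```

View pics/c.png

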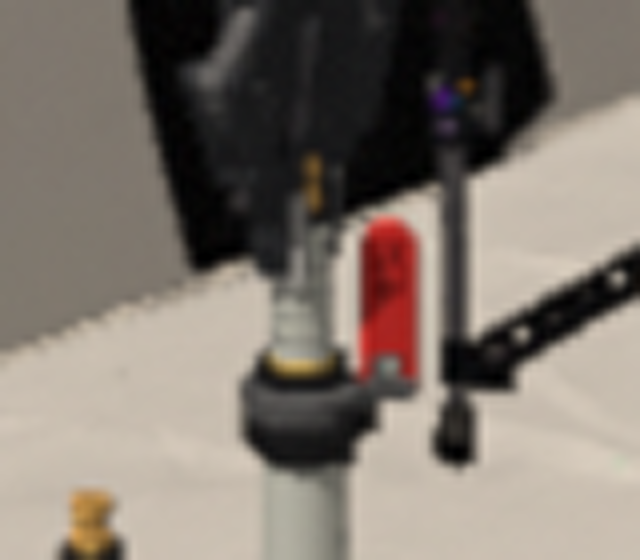

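The yellow band is emerging at the lip at about (272,195), with roughly 1.2 px (3.9 of 5 mm less parallax) showing. That means about 1.7 mm more lift, which matches the earlier estimate.

```bash
python3 -m jog '[[0,0,-0.07,0,0,0,-1],[0,0,0,0,0,0,-1],[0,0,0,0,0,0,-1],[0,0,0,0,0,0,-1],[0,0,0,0,0,0,-1]]'
python3 need.py .4995 -.0725 .1961 34
python3 - <<'E'
from h import *
q=np.mean([optics.read_camera("scene")[0].astype(float) for _ in range(4)],0)
for v in range(192,199): a=q[v,270:274].mean(0); print(v,a.round(),(a[0]/a[2]).round(2))
E
```

```text
clock: 6.15
tcp_pos: [0.4996, -0.0728, 0.1963]
tcp_rot: [-0.395, 3.117, 0.0]
contact_force: [-0.1, -0.3, -1.9]
width: 0.268
grip_force: 58.9
t 6.15 tcp [ 0.4996 -0.0728  0.1963] y-ang 104.45 j [-0.52  0.1   0.61  1.87 -0.06  1.18  1.94] F [-0.1 -0.3 -1.9] M [-0.02 -0.01 -0.06] w 0.268 g 58.9
shift(full-scale rows) [-0.001  0.014  0.008] turn [ 1.0000e-03 -0.0000e+00  1.0246e+01]
192 [139. 149. 151.] 0.92
193 [145. 157. 160.] 0.91
194 [127. 165. 180.] 0.7
195 [ 82. 160. 197.] 0.42
196 [ 44.  99. 125.] 0.35
197 [26. 34. 41.] 0.64
198 [31. 30. 30.] 1.03
```

The mark is at the lip within about 0.5 mm with the lever open. Next I sweep the lever.

```bash
python3 -m jog '[[0,0,0,0,0,0.7,-1],[0,0,0,0,0,0.7,-1],[0,0,0,0,0,0.7,-1],[0,0,0,0,0,0.7,-1],[0,0,0,0,0,0.7,-1],[0,0,0,0,0,0.7,-1],[0,0,0,0,0,0.7,-1],[0,0,0,0,0,0.7,-1],[0,0,0,0,0,0,-1]]'
python3 need.py .4995 -.0728 .1963 34
python3 -m jog '[[0,0,0,0,0,0.6,-1],[0,0,0,0,0,0.6,-1],[0,0,0,0,0,0.6,-1],[0,0,0,0,0,0.6,-1],[0,0,0,0,0,0,-1],[0,0,0,0,0,0,-1]]'
python3 need.py .4995 -.0728 .1963 34
python3 - <<'E'
from h import *
q=np.mean([optics.read_camera("scene")[0].astype(float) for _ in range(3)],0).astype(np.uint8); np.savez("d.npz",q=q); p=optics.read_camera("top")[0]
cv2.imwrite("pics/d.png",cv2.resize(q[150:220,235:315],(640,560),interpolation=2))
for v in range(192,199): a=q[v,270:274].mean(0); print(v,a.round(),(a[0]/a[2]).round(2))
E
```

```text
clock: 7.25
tcp_pos: [0.5, -0.0733, 0.1965]
tcp_rot: [0.657, 3.071, -0.001]
contact_force: [2.3, -2.8, -4.3]
width: 0.27
grip_force: 60.3
t 7.25 tcp [ 0.5    -0.0733  0.1965] y-ang 65.85 j [-0.56  0.11  0.66  1.88 -0.07  1.18  1.27] F [ 2.3 -2.8 -4.3] M [-0.52 -0.63  0.09] w 0.27 g 60.3
shift(full-scale rows) [0.028 0.011 0.009] turn [3.000e-03 1.200e-02 4.633e+00]
clock: 7.85
tcp_pos: [0.4998, -0.0731, 0.1965]
tcp_rot: [1.084, 2.948, -0.0]
contact_force: [3.5, -3.4, -2.9]
width: 0.271
grip_force: 60.8
t 7.85 tcp [ 0.4998 -0.0731  0.1965] y-ang 49.64 j [-0.58  0.11  0.68  1.88 -0.07  1.18  0.99] F [ 3.5 -3.4 -2.9] M [-0.75 -0.67  0.08] w 0.271 g 60.8
shift(full-scale rows) [0.017 0.003 0.006] turn [2.000e-03 5.000e-03 2.275e+00]
192 [138. 149. 150.] 0.92
193 [145. 157. 159.] 0.91
194 [126. 164. 179.] 0.71
195 [ 82. 159. 194.] 0.42
196 [ 42.  98. 124.] 0.34
197 [24. 33. 40.] 0.61
198 [29. 28. 28.] 1.04
```

View pics/d.png

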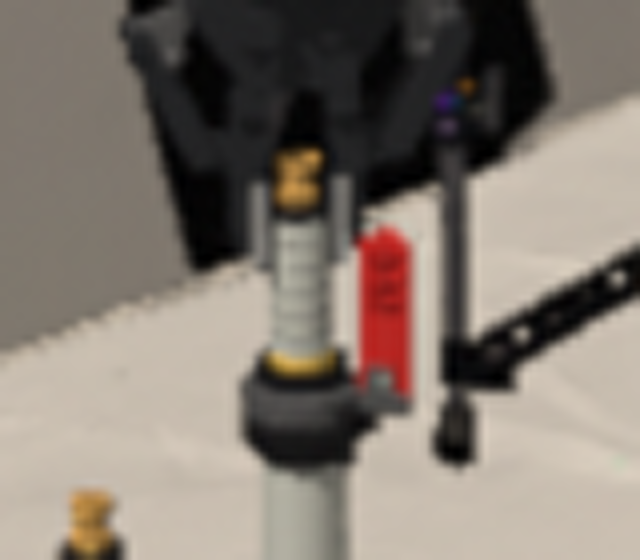

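The band is still at the lip (same rows), and the finger is pushing the red paddle, now near (283,190). I'll keep turning to the stop.

```bash
for i in 1; do python3 -m jog '[[0,0,0,0,0,0.5,-1],[0,0,0,0,0,0.5,-1],[0,0,0,0,0,0,-1]]' >/dev/null; done; python3 need.py .4995 -.0728 .1963 34
python3 -m jog '[[0,0,0,0,0,0.5,-1],[0,0,0,0,0,0.5,-1],[0,0,0,0,0,0,-1]]' >/dev/null; python3 need.py .4995 -.0728 .1963 34
```

```text
t 8.35 tcp [ 0.4996 -0.0731  0.1964] y-ang 42.5 j [-0.58  0.11  0.69  1.88 -0.07  1.18  0.87] F [ 2.5 -4.2 -2.5] M [-0.95 -0.53  0.05] w 0.27 g 61.4
shift(full-scale rows) [0.013 0.006 0.004] turn [-0.     0.003  1.236]
t 8.65 tcp [ 0.4996 -0.0732  0.1964] y-ang 35.62 j [-0.59  0.11  0.7   1.88 -0.07  1.18  0.75] F [ 1.8 -4.6 -3.2] M [-1.07 -0.63  0.07] w 0.274 g 62.3
shift(full-scale rows) [0.017 0.006 0.005] turn [-0.     0.004  0.236]
```

```bash
python3 -m jog '[[0,0,0,0,0,0.4,-1],[0,0,0,0,0,0.3,-1],[0,0,0,0,0,0,-1]]' >/dev/null; python3 need.py .4995 -.0728 .1963 29
python3 -m jog '[[0,0,0,0,0,0.3,-1],[0,0,0,0,0,0.3,-1],[0,0,0,0,0,0,-1]]' >/dev/null; python3 need.py .4995 -.0728 .1963 26;python3 - <<'E'
from h import *
q=np.mean([optics.read_camera("scene")[0].astype(float) for _ in range(3)],0).astype(np.uint8); np.savez("e.npz",q=q); p=optics.read_camera("top")[0]
cv2.imwrite("pics/e.png",cv2.resize(q[150:220,235:315],(640,560),interpolation=2))
for v in range(192,199): a=q[v,270:274].mean(0); print(v,a.round(),(a[0]/a[2]).round(2))
A=np.array([.4995,-.0728])
for a in (-133,-150,-160,-165,-170,-175,-180): r=np.radians(a); print(a,[proj("scene",[[*(A+k*np.array([np.cos(r),np.sin(r)])),.17]])[0].round(1).tolist() for k in(.022,.046)])
for f in "cde":
    H,S,V=cv2.split(cv2.cvtColor(np.load(f+".npz")["q"],cv2.COLOR_BGR2HSV)); m=((H<6)|(H>172))&(S>140)&(V>60); 
    for v in(187,190): print(f,v,np.where(m[v,265:300])[0]+265)
E
```

```text
t 8.95 tcp [ 0.4996 -0.0733  0.1964] y-ang 30.87 j [-0.6   0.11  0.7   1.88 -0.07  1.18  0.67] F [ 2.5 -5.2 -2.6] M [-1.18 -0.64  0.18] w 0.271 g 63.4
shift(full-scale rows) [0.018 0.006 0.004] turn [-0.001  0.005  0.272]
t 9.25 tcp [ 0.4999 -0.0744  0.1965] y-ang 26.7 j [-0.6   0.11  0.71  1.88 -0.07  1.18  0.6 ] F [ 5.2 -9.  -5.4] M [-1.82 -1.22  0.42] w 0.272 g 67.4
shift(full-scale rows) [0.063 0.014 0.007] turn [0.002 0.019 0.102]
192 [146. 157. 159.] 0.92
193 [151. 164. 167.] 0.9
194 [122. 168. 187.] 0.65
195 [ 78. 162. 199.] 0.39
196 [ 42.  98. 125.] 0.34
197 [25. 34. 40.] 0.62
198 [29. 28. 28.] 1.04
-133 [[278.3, 185.7], [286.1, 185.4]]
-150 [[278.2, 186.5], [285.9, 187.0]]
-160 [[277.9, 186.9], [285.2, 187.9]]
-165 [[277.6, 187.1], [284.6, 188.4]]
-170 [[277.3, 187.3], [284.0, 188.8]]
-175 [[276.9, 187.5], [283.3, 189.2]]
-180 [[276.5, 187.7], [282.4, 189.6]]
c 187 [280 281 282 283 284 285 286]
c 190 [280 281 282 283 284 285 286]
d 187 [280 281 282 283 284 285]
d 190 [280 281 282 283 284 285]
e 187 [279 280 281 282 283]
e 190 [279 280 281 282 283 284]
```

View pics/e.png

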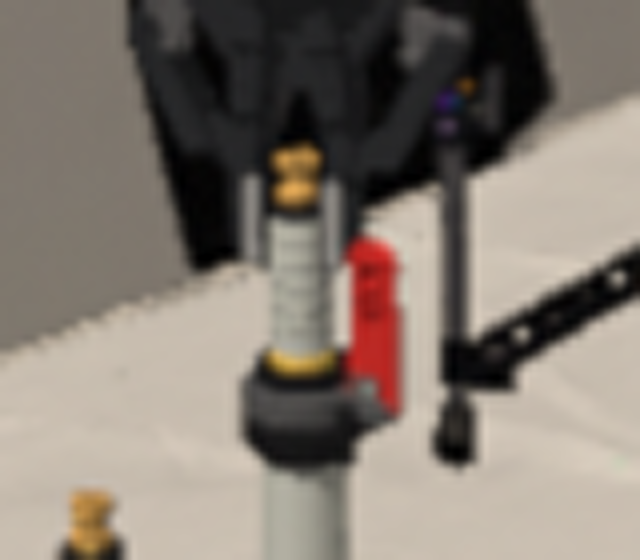

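The paddle has swung to about (281,190), matching about -172° against -133° at the start. The yellow band is still at the lip, and the sharp rise in force and moment suggests the stop. One small push will confirm it.

```bash
python3 -m jog '[[0,0,0,0,0,0.15,-1],[0,0,0,0,0,0,-1],[0,0,0,0,0,0,-1],[0,0,0,0,0,0,-1]]' >/dev/null; python3 need.py .4995 -.0728 .1963 26
```

```text
t 9.85 tcp [ 0.5    -0.0746  0.1965] y-ang 25.73 j [-0.6   0.11  0.71  1.88 -0.07  1.18  0.58] F [  5.6 -10.6  -5. ] M [-1.99 -1.3   0.55] w 0.275 g 68.2
shift(full-scale rows) [0.073 0.015 0.007] turn [ 0.002  0.022 -0.039]
```

```bash
python3 -c "
from bench import ticket; print(ticket.sign_off())"
```

```text
the job is handed in; nothing more can be done
None
```

The job is handed in at about 10 s with the yellow mark about 0.5 mm from the lip, the lever pressed against its stop and the gripper holding the column at about 68 N; the verdict was not shown, and I took no final check picture of the cup, bottles and brush.

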